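# Let two tins out of the rocker-gate tin dispenser

## Task

Get two tins out of the tin dispenser on the worktop for the sauce: press the lever's black pad down so that the gate lifts and one tin rolls out into the pick-up tray, let the lever come right up so that the next tin rolls to the gate, and then do the same once more. At the end two tins lie still in the tray, the other two wait behind the closed gate, and the lever is up. Move the tins by the lever alone, never touching or lifting them, and leave the spice jar, lemon, garlic and pepper mill where they are.

Things in the scene. Friction and masses are not known exactly. Their poses are not given: they have to be found in the camera images.
- dispenser: Tin dispenser, fixed on the worktop: sloping wooden lane 331 mm long, 80 wide (101 over the brackets), inner width 64, floor 0.20 rad steep. Origin on the worktop under the lane's middle; x uphill along the lane, z up. Tins roll to -x into the open pick-up tray for two: centres at x = -0.138, -0.091. Tin at the gate: x = -0.024. Magazine of four: x = -0.05 to 0.15, tops to 0.121 high.
- lever_shaft (a point): Pivot of the steel rocking lever, on the centre line over the first tin: dispenser x = -0.029, z = 0.103; shaft along y, brackets to z = 0.112. It carries a gate rod in front of the first tin and a hold-back rod behind it, both with white roller sleeves. A press lifts the gate rod and drops the hold-back rod: each press and release lets one tin out.
- lever_pad (a point): Top centre of the lever's black ribbed press pad (44 mm along the lane, 34 across), beside the lane at the lever's uphill end; moves with it. Dispenser x = 0.049, y = -0.064, z = 0.127 when up; an 82 mm arc about the shaft takes it 48 mm down at full press, shifting under 4 mm along the lane. Its top slopes 0.3 rad when up (uphill edge higher), is level mid-stroke, 0.3 the other way when down.
- lever (a joint): Lever angle, rad: 0 = up, gate closed (a spring returns it); 0.60 = down on its stop, gate open. A tin passes the gate above about 0.45. The pad takes 3 N to start, up to 9 N on the way (as the hold-back rod parts the tins) and 6 N at the stop. A freed tin reaches the tray in about a second; after release the next reaches the gate in about half a second.
- tin_1: Small food tin, steel ends and a plain paper band, 48 mm diameter, 60 mm long, about 0.11 kg, smooth, loose, lying across the lane so that it rolls. Origin at its centre, y along its length. First in line, at the gate.
- tin_2: Small food tin, steel ends and a plain paper band, 48 mm diameter, 60 mm long, about 0.11 kg, smooth, loose, lying across the lane so that it rolls. Origin at its centre, y along its length. Second in line.
- tin_3: Small food tin, steel ends and a plain paper band, 48 mm diameter, 60 mm long, about 0.11 kg, smooth, loose, lying across the lane so that it rolls. Origin at its centre, y along its length. Third in line; must stay in the dispenser.
- tin_4: Small food tin, steel ends and a plain paper band, 48 mm diameter, 60 mm long, about 0.11 kg, smooth, loose, lying across the lane so that it rolls. Origin at its centre, y along its length. Last in line, at the top; must stay in the dispenser.
- spice_jar: Bystander: upright spice jar with dark cap, 41 mm diameter, 105 mm high, origin under its centre.
- lemon: Bystander: lemon 70 x 51 x 52 mm, origin at its underside, lying on the worktop.
- garlic: Bystander: garlic bulb 60 x 57 x 58 mm on the chopping board, origin at its underside.
- pepper_mill: Bystander: upright brown wooden pepper mill, 58 mm diameter, 170 mm high, origin under its centre.
Mind the look-alikes: they are no part of the job. Leave any turquoise look-alike of the tin_2 alone.

How it is judged:
By the outcome, as a careful person would: the job done as asked, in the order asked, and still so for the second after the job is handed in, with the robot touching nothing.
It also fails if it takes over 35 s, if anything falls off the work surface, if the arm or the gripper's body presses on something with over 40 N, if the wrist force passes 120 N, or if a joint passes its speed limit or range.

## Robot

A 6-joint arm with a two-finger parallel gripper is mounted at the origin on a cart in front of the work surface, level with it; the furniture and walls round the work are solid. World frame = base frame: x ahead of the robot, y to its left, z up, the work surface at z = 0. Lengths are in mm, angles in rad, forces in N, time in s.
With the tool pointing down it reaches from about 350 to 975 mm from the base axis. Payload 7.1 kg.
Tool frame: the origin (TCP) lies at the very end of the fingers, on their centre line; the grasp point (between the pads) lies 19 mm behind it (ctrl.grasp_offset is the distance from the TCP to the grasp point, in mm); z points along the fingers, y is the line along which they close (so a half turn about z gives the same grasp; the last joint's range is limited). The gripper opens to 88 mm and grips with 3 to 60 N. Pads are 20 mm wide; open, the fingers measure 115 mm over their backs; the gripper's body (75 mm by 178 mm) begins 61 mm behind the grasp point.
Start: joints at [1.168, 0.423, 1.63, -0, 1.089, -0.019], TCP at [233.997, 579.526, 222.675] pointing down, gripper open.
Joint ranges: [-3, 3], [-0.9, 2.11], [0.09, 2.58], [-1.31, 4.45], [0.11, 2.69], [-2.54, 2.54]. Speed limits (rad/s): [2.39, 2.39, 3.01, 3.14, 3.14, 3.14].

## Interface

Orientations are given as a rotation vector (axis times angle).
In Python, from workcell import ctrl, viewer, ticket, models gives the robot as it stands.
- The arm moves only by the tool play_rows, never from a script. Its arguments are lists of equal length, an entry for each row: "dp": the shift along the world's x, y, z in mm, a list of three; "yaw": the turn about the world's z in degrees. In form: {"dp": [[tx, ty, tz], ...], "yaw": [yaw, ...]}. A call has 1 to 8 rows; each row shifts and turns the commanded pose from where the row before left it; what a row does not reach is not made up. A row lasts 1/12 s, in which the tool goes at most 41.7 mm and 7.16 degrees, less where a joint would pass 70% of its speed; a pose out of reach is approached as far as the arm can. A call is refused whole if a number of a shift passes 41.7 or a number of a turn 7.16, either way. A call with a gripper value outside its range is refused whole. "gripper" is the closure, from 0 (fully open) to 1 (shut), set as the call begins (left out, the last holds). The fingers move at their own pace and stop on an object; the grip force is fixed at half the most. Time passes only in rows, so rows that do not move let the fingers close. It gives the time, the measured TCP pose, the force, the opening and the grip force at its end, in the units of the state.
- ctrl.get_obs(): the state, without advancing time (a new reading comes with each control period).
- viewer.get_image(name): name is "scene" or "side" or "wrist"; returns a dict with "pixels" (400x640x3 uint8, red, green, blue), "range_z" (400x640 float32, mm along the optical axis (not along the pixel's ray), 0 where there is no reading), "fx", "fy", "cx", "cy" (pixels), "T" (4x4, takes a point from camera to world coordinates); the wrist camera has in their place "hand_eye" (4x4, takes a point from camera to tool coordinates, whose origin is the TCP and whose axes are the flange's). Camera axes: x right, y up, looking along -z (the intrinsics and any distortion apply to the point x, -y, -z); pixel columns grow to the right and rows downward; lengths in mm; the calibration is good to about 2 mm. A picture is of the moment at which its call begins: read the wrist's pose just before it.
- ticket.close_job(): hands the job in; it is judged then, once.
Trained networks look in a picture, given as the dict that the camera call returned (one of the last four; its "shot" number tells which), for a name from the list of things; names that differ only in an ending like _2 or _b are one class to them, and where a whole thing is asked for, a point or a joint stands for the part that bears it (a point fixed in the world has none). Each returns a list of dicts, best first, with "conf" (0 to 1); they miss things now and then, are a little off and sometimes report something else, mostly with a low value. They report only what shows in the picture. A call takes as long as a camera call. They do not tell look-alikes from the thing itself.
- models.look_for(picture, name): "bbox" ([centre column, centre row, width, height] in pixels, round what is visible of it).
- models.landmark_of(picture, name): "location" ([column, row] in pixels: a listed point, or the origin of a listed thing).
The state is a dict: "t": time; "qpos": joint angles; "qvel": joint speeds; "joint_torque": joint torques, N m; "ee_pos": TCP position; "orientation": TCP orientation; "ft_force": force on the tool from outside, world axes, zero at the start; "moment": the same for the moment, N m; "width": finger opening in mm; "grasp_force": force on a finger pad.
Only numpy, scipy, OpenCV 4.12 (cv2) and the standard library are available. Lean on these libraries where they do the work, as an engineer would, in place of code of your own. Each camera call takes 0.05 s, during which the arm holds its last target. There are 200 camera calls.

## Working session

There is one attempt and no reset: what is moved stays moved. The work goes in short steps, Python scripts to look and compute and a tool call to move; the robot and the scene stay as the last step left them, time stands still between calls to the robot, and variables do not carry over. Pictures are saved under pics/ and viewed, at most 10 in all, crops included, and the job is handed in when it is done.

Besides the shell and the picture viewer there is one more tool, called after "Request:" as name(argument=value, ...) on one line, values as JSON. play_rows: Moves the arm, as the interface text tells. Its arguments: {"type":"object","properties":{"dp":{"type":"array"},"yaw":{"type":"array"},"gripper":{"type":"number"}},"required":["dp","yaw"]}

```bash
mkdir -p pics
cat > h.py <<'E'
import numpy as np, cv2
from scipy.spatial.transform import Rotation as R
from workcell import ctrl, viewer, ticket, models
def world(p,c,r,z=None):
    z=z or float(p["range_z"][int(round(r)),int(round(c))])
    v=np.array([(c-p["cx"])/p["fx"]*z,-(r-p["cy"])/p["fy"]*z,-z,1])
    return (p["T"]@v)[:3]
def proj(p,w):
    v=np.linalg.inv(p["T"])@np.r_[w,1]
    return p["cx"]+p["fx"]*v[0]/-v[2], p["cy"]-p["fy"]*v[1]/-v[2]
E
python3 - <<'E'
from h import *
o=ctrl.get_obs(); print(o["t"],o["ee_pos"],o["orientation"],o["width"])
ims=[]
for n in("scene","side"):
    p=viewer.get_image(n); ims.append(p["pixels"]); print(n,p.keys())
    for k in("dispenser","lever_shaft","lever_pad","tin_1","spice_jar","lemon","garlic","pepper_mill"):
        for d in models.landmark_of(p,k)[:5]:
            print(k,round(d["conf"],2),np.round(d["location"]),np.round(world(p,*d["location"])))
    cv2.imwrite(f"pics/{n}0.png",p["pixels"][:,:,::-1])
E
```

```text
0.0 [233.802171   579.0381758  221.91259451] [-5.99081326e-01 -3.08363610e+00  2.28996180e-03] 88.03543316926218
scene dict_keys(['pixels', 'range_z', 'fx', 'fy', 'cx', 'cy', 'T', 'shot'])
dispenser 0.65 [331. 220.] [529.  56. 131.]
lever_shaft 0.58 [332. 198.] [561. 164.  91.]
lever_pad 0.87 [324. 220.] [508.  67. 127.]
tin_1 0.83 [346. 227.] [576.  41.  99.]
tin_1 0.69 [330. 203.] [551. 147.  87.]
tin_1 0.61 [336. 213.] [555.  95. 103.]
tin_1 0.57 [270. 187.] [371. 284.  50.]
tin_1 0.52 [355. 232.] [593.   9. 116.]
spice_jar 0.65 [301. 296.] [ 391. -133.   65.]
lemon 0.79 [309. 322.] [ 399. -204.   49.]
lemon 0.44 [345. 223.] [573.  52. 107.]
garlic 0.69 [289. 135.] [485. 510.  52.]
pepper_mill 0.56 [325. 149.] [610. 437.  18.]
side dict_keys(['pixels', 'range_z', 'fx', 'fy', 'cx', 'cy', 'T', 'shot'])
dispenser 0.7 [301. 214.] [536. 171.  40.]
dispenser 0.69 [374. 172.] [398. -92.  57.]
lever_shaft 0.62 [298. 191.] [547. 164. 107.]
lever_shaft 0.27 [371. 185.] [400. -92.   5.]
lever_pad 0.86 [325. 167.] [510.  58. 132.]
tin_1 0.75 [300. 202.] [539. 173.  81.]
tin_1 0.73 [303. 165.] [585.  35. 108.]
tin_1 0.57 [348. 273.] [354. 327.  40.]
tin_1 0.49 [302. 174.] [571.  81. 107.]
spice_jar 0.58 [374. 184.] [390. -89.  14.]
garlic 0.68 [254. 334.] [473. 552.  54.]
pepper_mill 0.7 [218. 298.] [595. 491.  30.]
pepper_mill 0.68 [374. 170.] [399. -91.  64.]
```

Run:
```python
import cv2
a=cv2.imread("pics/scene0.png")[90:350,180:480];b=cv2.imread("pics/side0.png")[110:370,170:470]
cv2.imwrite("pics/v1.png",cv2.resize(cv2.vconcat([a,b]),None,fx=1.15,fy=1.15) if 0 else cv2.resize(cv2.hconcat([a,b]),(800,347),interpolation=cv2.INTER_CUBIC))
```

```text
(no output)
```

View pics/v1.png

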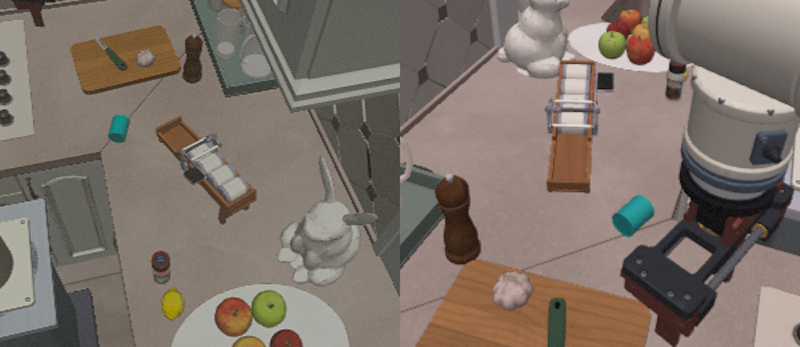

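```bash
cat >> h.py <<'E'
def cloud(p):
    c,r=np.meshgrid(np.arange(640),np.arange(400)); z=p["range_z"]; m=z>0
    v=np.stack([(c-p["cx"])/p["fx"]*z,-(r-p["cy"])/p["fy"]*z,-z,np.ones_like(z)],-1)[m]
    return (v@p["T"].T)[:,:3],p["pixels"][m].astype(int),np.stack([c,r],-1)[m]
E
python3 - <<'E'
from h import *
o=ctrl.get_obs(); M=R.from_rotvec(o["orientation"]).as_matrix(); print("tool y",M[:,1].round(3))
C=[];K=[]
for n in("scene","side"):
    p=viewer.get_image(n); w,k,_=cloud(p)
    C.append(w)
    m=(w[:,0]>440)&(w[:,0]<680)&(w[:,1]>-60)&(w[:,1]<280)&(w[:,2]>15)&(w[:,2]<150)
    q=w[m]; wood=(k[m][:,0]-k[m][:,2]>45)
    print(n,m.sum(),wood.sum(), "rect wood",cv2.minAreaRect(q[wood][:,:2].astype(np.float32)))
    d=(k[m].max(1)<55)&(np.hypot(q[:,0]-509,q[:,1]-62)<45)&(q[:,2]>90)
    print("pad n",d.sum(),q[d].mean(0).round(1),np.percentile(q[d],[3,97],axis=0).round(0).tolist(), cv2.minAreaRect(q[d][:,:2].astype(np.float32)))
    A=np.c_[q[d][:,:2]-q[d][:,:2].mean(0),np.ones(d.sum())]; print("plane",np.linalg.lstsq(A,q[d][:,2],rcond=None)[0].round(3))
    h=(w[:,2]>125)&(np.hypot(w[:,0]-509,w[:,1]-62)<230)
    b=w[h]; 
    g={}
    for x,y,z in b: 
        t=(int(x//40)*40,int(y//40)*40); g[t]=max(g.get(t,0),round(z))
    print(g)
E
```

```text
tool y [ 0.374  0.927 -0.   ]
scene 2285 515 rect wood ((551.6078491210938, 130.4742889404297), (84.4062271118164, 326.9972229003906), 19.106843948364258)
pad n 73 [511.7  61.6 127.6] [[494.0, 44.0, 121.0], [529.0, 80.0, 134.0]] ((511.4140625, 61.30521774291992), (32.240169525146484, 39.98798370361328), 16.80168914794922)
plane [ 8.90000e-02 -3.02000e-01  1.27639e+02]
{(600, 240): 713, (600, 200): 734, (600, 160): 747, (600, 120): 772, (600, 80): 794, (600, 40): 812, (600, 0): 840, (600, -40): 860, (600, -80): 875, (640, -80): 873, (680, -80): 868, (560, 240): 617, (560, 200): 618, (560, 160): 617, (640, -120): 563, (680, -120): 559, (600, -120): 561, (480, 40): 135, (520, 40): 138, (480, 0): 137}
side 3018 1325 rect wood ((553.416015625, 139.52395629882812), (81.44779968261719, 323.9863586425781), 19.27516746520996)
pad n 116 [509.9  70.7 126.1] [[495.0, 52.0, 119.0], [525.0, 89.0, 132.0]] ((510.6564025878906, 69.58646392822266), (27.518428802490234, 38.66817855834961), 18.227096557617188)
plane [ 1.02000e-01 -3.00000e-01  1.26054e+02]
{(600, 240): 559, (600, 200): 557, (600, 160): 552, (600, 120): 547, (600, 80): 542, (600, 40): 537, (600, 0): 533, (600, -40): 528, (600, -80): 524, (600, -120): 516, (520, 40): 134, (480, 40): 134, (520, 80): 126, (480, 80): 125}
```

Request:
play_rows(dp=[[11.5,-21.4,0],[11.5,-21.4,0],[11.5,-21.4,0],[11.5,-21.4,0],[11.5,-21.4,0],[11.5,-21.4,0],[11.5,-21.4,0],[11.5,-21.4,0]], yaw=[1.7,1.7,1.7,1.7,1.7,1.7,1.7,1.7], gripper=1)

```text
t: 1.67
ee_pos: [326.4, 407.3, 222.8]
orientation: [0.227, 3.133, 0.0]
ft_force: [1.1, 0.5, 0.0]
width: 37.7
grasp_force: 0.0
```

Request:
play_rows(dp=[[11.5,-21.4,0],[11.5,-21.4,0],[11.5,-21.4,0],[11.5,-21.4,0],[11.5,-21.4,0],[11.5,-21.4,0],[11.5,-21.4,0],[11.5,-21.4,0]], yaw=[1.7,1.7,1.7,1.7,1.7,1.7,1.7,1.7])

```text
t: 2.33
ee_pos: [418.5, 236.1, 222.9]
orientation: [-0.145, 3.138, 0.0]
ft_force: [-0.0, -0.1, 0.3]
width: 0.5
grasp_force: 0.0
```

Request:
play_rows(dp=[[11.5,-21.4,0],[11.5,-21.4,0],[11.5,-21.4,0],[11.5,-21.4,0],[11.5,-21.4,0],[11.5,-21.4,0],[11.5,-21.4,0],[0,0,0]], yaw=[1.7,1.7,1.7,1.7,1.7,1.7,1.7,0])

```text
t: 3.0
ee_pos: [500.4, 84.7, 223.0]
orientation: [-0.465, 3.105, -0.001]
ft_force: [-0.1, 0.5, 0.4]
width: 0.2
grasp_force: 0.0
```

Run:
```python
from h import *
o=ctrl.get_obs(); M=np.eye(4);M[:3,:3]=R.from_rotvec(o["orientation"]).as_matrix();M[:3,3]=o["ee_pos"]
print("tool y",M[:3,1].round(3),o["qpos"].round(2) if hasattr(o["qpos"],"round") else o["qpos"])
p=viewer.get_image("wrist"); p["T"]=M@p["hand_eye"]
for k in("lever_pad","lever_shaft","tin_1"):
    for d in models.landmark_of(p,k)[:4]: print(k,round(d["conf"],2),np.round(d["location"]),world(p,*d["location"]).round(1))
w,k,c=cloud(p)
d=(k.max(1)<60)&(np.hypot(w[:,0]-510,w[:,1]-66)<45)&(w[:,2]>105)&(w[:,2]<145)
print(d.sum(),w[d].mean(0).round(1),cv2.minAreaRect(w[d][:,:2].astype(np.float32)))
s=viewer.get_image("side")
cv2.imwrite("pics/v2.png",np.hstack([cv2.resize(p["pixels"],(480,300)),cv2.resize(s["pixels"][100:300,200:400],(300,300))])[:,:,::-1])
```

```text
tool y [-0.293  0.956 -0.001] [ 0.14  0.25  1.89 -0.    1.   -1.72]
lever_shaft 0.89 [379. 252.] [542.3 157.9 107.2]
lever_shaft 0.69 [330. 245.] [488.2  85.2 243.5]
tin_1 0.74 [368. 241.] [540.2 147.8  90.6]
tin_1 0.7 [331. 245.] [487.2  85.2 245.3]
tin_1 0.62 [346. 220.] [516.  113.  117.3]
tin_1 0.58 [286. 248.] [564.5  64.9 110.4]
1780 [510.3  66.  126.8] ((514.1888427734375, 67.42208862304688), (49.995201110839844, 69.28240966796875), 33.71608352661133)
```

View pics/v2.png

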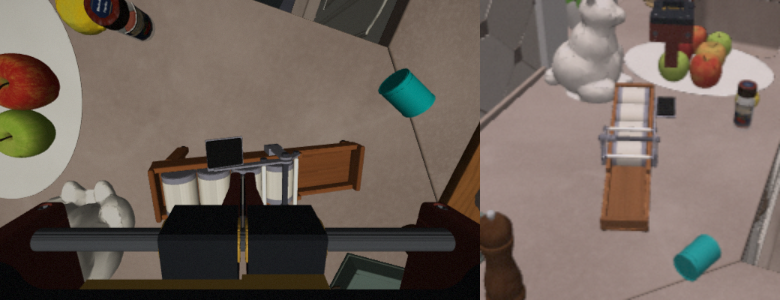

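Request:
play_rows(dp=[[3.2,-6.2,-14],[3.2,-6.2,-14],[3.2,-6.2,-14],[0,0,-14],[0,0,-14],[0,0,-3],[0,0,0]], yaw=[0.7,0.7,0.7,0,0,0,0])

```text
t: 3.83
ee_pos: [507.1, 69.4, 148.9]
orientation: [0.525, -3.095, -0.0]
ft_force: [-0.4, 1.2, -0.1]
width: 0.7
grasp_force: 0.0
```

Request:
play_rows(dp=[[0,0,-7],[0,0,-7],[0,0,-7],[0,0,-7],[0,0,0],[0,0,0]], yaw=[0,0,0,0,0,0])

```text
t: 4.33
ee_pos: [507.9, 68.7, 121.3]
orientation: [0.524, -3.097, -0.0]
ft_force: [-0.6, 0.3, 1.1]
width: 0.4
grasp_force: 0.8
```

Run:
```python
from h import *
o=ctrl.get_obs(); print(o["ee_pos"],o["ft_force"])
L=[]
for n in("scene","side"):
    p=viewer.get_image(n); c,r=map(int,proj(p,[508,69,121])); L.append(cv2.resize(p["pixels"][r-50:r+50,c-50:c+50],(400,400),interpolation=cv2.INTER_CUBIC)); print(n,c,r)
cv2.imwrite("pics/v3.png",np.hstack(L)[:,:,::-1])
```

```text
[507.90512718  68.74443777 121.30911073] [-0.62006915  0.32488032  1.09606386]
scene 323 219
side 324 172
```

View pics/v3.png

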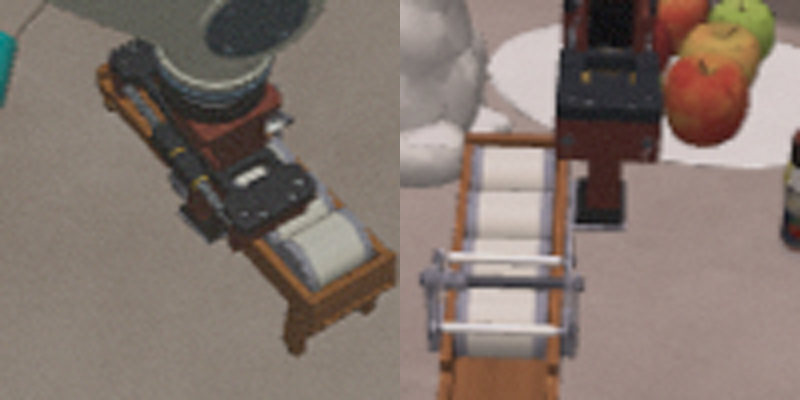

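Side view (right half): the fingertips stand centred on the pad at about (600, 215), clear of the lane wall, and the lane is still full with the gate closed. I'll press on.

Request:
play_rows(dp=[[0,0,-6],[0,0,-6],[0,0,-6],[0,0,-6],[0,0,-6],[0,0,0]], yaw=[0,0,0,0,0,0])

```text
t: 4.93
ee_pos: [508.6, 69.0, 91.0]
orientation: [-0.523, 3.097, 0.001]
ft_force: [-0.4, 1.4, 5.2]
width: 0.4
grasp_force: 2.4
```

Request:
play_rows(dp=[[0,0,-3],[0,0,-3],[0,0,0],[0,0,0]], yaw=[0,0,0,0])

```text
t: 5.27
ee_pos: [508.5, 69.1, 85.9]
orientation: [-0.524, 3.097, 0.001]
ft_force: [0.2, 1.9, 5.9]
width: 0.2
grasp_force: 2.5
```

Run:
```python
from h import *
p=viewer.get_image("side"); c,r=map(int,proj(p,[535,180,80])); cv2.imwrite("pics/v4.png",cv2.resize(p["pixels"][r-70:r+70,c-70:c+70],(420,420),interpolation=cv2.INTER_CUBIC)[:,:,::-1])
```

```text
(no output)
```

View pics/v4.png

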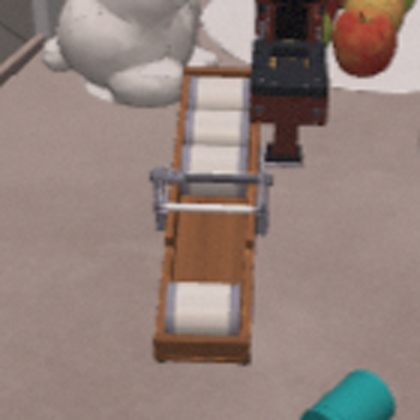

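Tin 1 lies in the tray at (202, 308) and three tins are held back above the gate. I'll release the lever.

Request:
play_rows(dp=[[0,0,10],[0,0,10],[0,0,10],[0,0,10],[0,0,10],[0,0,10],[0,0,8],[0,0,0]], yaw=[0,0,0,0,0,0,0,0])

```text
t: 5.98
ee_pos: [509.1, 68.8, 155.6]
orientation: [-0.524, 3.095, -0.0]
ft_force: [-0.1, -0.1, -0.2]
width: 0.7
grasp_force: 0.0
```

Request:
play_rows(dp=[[0,0,0],[0,0,0],[0,0,0],[0,0,0],[0,0,0],[0,0,0],[0,0,0],[0,0,0]], yaw=[0,0,0,0,0,0,0,0])

```text
t: 6.65
ee_pos: [508.0, 68.7, 153.5]
orientation: [0.524, -3.097, -0.0]
ft_force: [-0.2, -0.7, -0.8]
width: 0.8
grasp_force: 0.0
```

Run:
```python
from h import *
print(ctrl.get_obs()["ee_pos"])
p=viewer.get_image("side"); c,r=map(int,proj(p,[535,180,80])); cv2.imwrite("pics/v5.png",cv2.resize(p["pixels"][r-70:r+70,c-70:c+70],(420,420),interpolation=cv2.INTER_CUBIC)[:,:,::-1])
```

```text
[508.04509924  68.73162959 153.5397916 ]
```

View pics/v5.png

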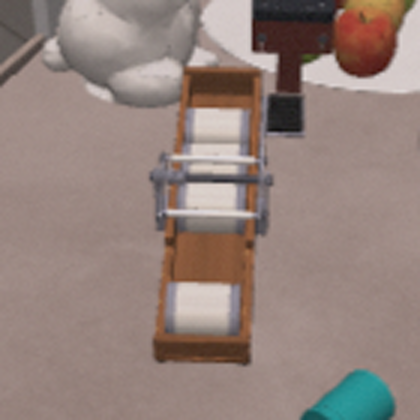

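Lever up with the pad at (285, 113), the next tin at the gate (213, 205), and two tins behind it. Tin 1 stays in the tray. Second press, same stroke.

Request:
play_rows(dp=[[0,0,-8],[0,0,-8],[0,0,-8],[0,0,-8],[0,0,-6],[0,0,-6],[0,0,-6],[0,0,-6]], yaw=[0,0,0,0,0,0,0,0])

```text
t: 7.37
ee_pos: [508.3, 68.6, 97.3]
orientation: [-0.524, 3.097, -0.0]
ft_force: [-0.1, -0.3, 5.4]
width: 0.3
grasp_force: 2.9
```

Request:
play_rows(dp=[[0,0,-6],[0,0,-6],[0,0,0],[0,0,0],[0,0,0],[0,0,0],[0,0,0],[0,0,0]], yaw=[0,0,0,0,0,0,0,0])

```text
t: 8.03
ee_pos: [508.2, 68.9, 85.8]
orientation: [-0.524, 3.097, 0.0]
ft_force: [-2.0, 0.5, 5.8]
width: 0.2
grasp_force: 2.5
```

Run:
```python
from h import *
p=viewer.get_image("side"); c,r=map(int,proj(p,[535,180,80])); cv2.imwrite("pics/v6.png",cv2.resize(p["pixels"][r-70:r+70,c-70:c+70],(420,420),interpolation=cv2.INTER_CUBIC)[:,:,::-1])
```

```text
(no output)
```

View pics/v6.png

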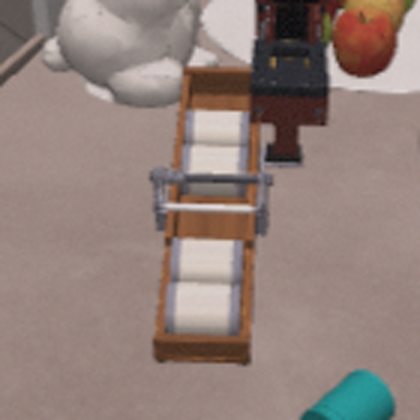

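Two tins are now in the tray at (205, 260) and (202, 308), and two are held back. I'll release and retreat clear.

Request:
play_rows(dp=[[0,0,10],[0,0,10],[0,0,10],[0,0,10],[0,0,10],[0,0,10],[0,0,15],[0,0,15]], yaw=[0,0,0,0,0,0,0,0])

```text
t: 8.75
ee_pos: [507.8, 68.7, 176.7]
orientation: [0.524, -3.097, 0.0]
ft_force: [-0.2, 0.0, 0.8]
width: 0.5
grasp_force: 0.0
```

Request:
play_rows(dp=[[0,0,15],[0,0,15],[0,0,0],[0,0,0],[0,0,0],[0,0,0],[0,0,0],[0,0,0]], yaw=[0,0,0,0,0,0,0,0])

```text
t: 9.42
ee_pos: [507.7, 68.7, 204.9]
orientation: [0.524, -3.096, -0.0]
ft_force: [-0.1, -0.3, -0.8]
width: 0.5
grasp_force: 0.0
```

Request:
play_rows(dp=[[0,0,0],[0,0,0],[0,0,0],[0,0,0],[0,0,0],[0,0,0],[0,0,0],[0,0,0]], yaw=[0,0,0,0,0,0,0,0])

```text
t: 10.08
ee_pos: [508.1, 68.7, 205.7]
orientation: [-0.524, 3.098, -0.0]
ft_force: [0.4, -0.1, 0.1]
width: 0.4
grasp_force: 0.0
```

Run:
```python
from h import *
p=viewer.get_image("side"); c,r=map(int,proj(p,[535,180,80])); cv2.imwrite("pics/v7.png",cv2.resize(p["pixels"][r-70:r+70,c-70:c+70],(420,420),interpolation=cv2.INTER_CUBIC)[:,:,::-1])
```

```text
(no output)
```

View pics/v7.png

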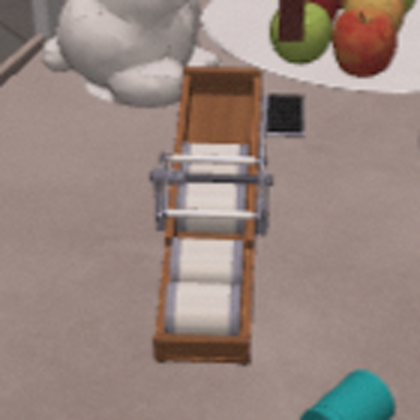

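The lever is up with the pad at (285, 113), two tins lie in the tray, two wait behind the closed gate, and the robot is clear.

```bash
python3 -c "
from workcell import ticket; print(ticket.close_job())"
```

```text
the job is handed in; nothing more can be done
None
```

The job is handed in at about 10 s: two tins lie in the tray, two wait behind the closed gate, the lever is up, and the robot touched only the lever pad.

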